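# Fit the divider comb in the cubby

## Robot

A 6-joint arm with a two-finger parallel gripper is mounted at the origin on the work surface. World frame = base frame: x ahead of the robot, y to its left, z up, the work surface at z = 0. Lengths are in m, angles in degrees, forces in N, time in s.
With the tool pointing down it reaches from about 0.3 to 0.75 m from the base axis. Payload 8.5 kg.
Tool frame: the origin (TCP) lies between the finger pads; the fingertips stand 17 mm ahead of it and the grasp point (between the pads) lies 2 mm behind it; z points along the fingers, y is the line along which they close (so a half turn about z gives the same grasp; the last joint's range is limited). The gripper opens to 85 mm and grips with 20 to 120 N. Pads are 22 mm wide; open, the fingers measure 114 mm over their backs; the gripper's body (76 mm by 85 mm) begins 54 mm behind the grasp point. The pads swing forward as they close: fully open they stand 13 mm farther back than shut.
Start: joints at [-82.752, 21.807, 74.336, -0, 83.858, -12.336], TCP at [0.184, -0.518, 0.248] pointing down, gripper open.
Joint ranges: [-178.18, 178.18], [-50.72, 133.34], [12.68, 142.11], [-81.47, 261.47], [9.98, 163.14], [-165.26, 165.26]. Speed limits (degrees/s): [136.94, 136.94, 180, 180, 180, 180].

## Interface

Orientations are given as [roll, pitch, yaw] about the fixed x, y, z axes, in that order (R = Rz(yaw) Ry(pitch) Rx(roll)).
In Python, from plant import telemetry, imaging, r gives the robot as it stands.
- The arm moves only by the shell command python3 -m handwheel 'ROWS'. ROWS is JSON, a list of rows, each a list of 7 numbers: the shift along the tool's x, y, z in units of 0.5 m (1.0 is 0.5 m), then the turn, a rotation vector about the tool's x, y, z in units of 120 degrees (1.0 is 120 degrees), then the opening, from 0 (shut) to 1 (fully open). A call has 1 to 20 rows; each row is the pose to reach, as a shift and turn from the pose commanded when the call began, along the tool's axes at that moment; what a row does not reach only later rows make up. A row lasts 1/12 s, in which the tool goes at most 41.7 mm and 7.16 degrees, less where a joint would pass 70% of its speed; a pose out of reach is approached as far as the arm can. A call with a number of a shift or a turn outside -1 to 1 is refused whole. A call with a gripper value outside its range is refused whole. The fingers move at their own pace and stop on an object; the grip force is fixed at half the most. Time passes only in rows, so rows that repeat a pose let the fingers close. It gives the time, the measured TCP pose, the force, the opening and the grip force at its end, in the units of the state.
- telemetry.sense(): the state, without advancing time (a new reading comes with each control period).
- imaging.camera(name): name is "scene" or "top" or "wrist"; returns a dict with "frame" (400x640x3 uint8, blue, green, red), "camera_matrix" (3x3 intrinsics, pixels), "world_from_camera" (4x4, takes a point from camera to world coordinates). Camera axes: x right, y down, z forward; pixel columns grow to the right and rows downward; lengths in m; the calibration is good to about 2 mm. A picture is of the moment at which its call begins. There is no depth.
- r.job_done(): hands the job in; it is judged then, once.
The state is a dict: "clock": time; "joint_positions": joint angles; "joint_velocities": joint speeds; "effort": joint torques, N m; "tool_pos": TCP position; "tcp_rot": TCP orientation; "contact_force": force on the tool from outside, world axes, zero at the start; "wrist_torque": the same for the moment, N m; "width": finger opening in m; "gripper_force": force on a finger pad.
Only numpy, scipy, OpenCV 4.12 (cv2) and the standard library are available. Lean on these libraries where they do the work, as an engineer would, in place of code of your own. Each camera call takes 0.05 s, during which the arm holds its last target. There are 200 camera calls.

## Task

Slide the cubby's frosted door all the way open, then set the wooden comb-shaped divider strip into the slotted bar in the cubby so that every blade is in its own slot and the strip sits fully home, flat on the bar. The bar's exact place has to be felt for, so keep the touch light and never force the strip; leave the door open and the other things undisturbed.

Things in the scene. Friction and masses are not known exactly. Their poses are not given: they have to be found in the camera images.
- cubby: Low white melamine cubby fixed on the table, opening upward: 184 (x) x 404 (y) x 78 mm high outside, 160 x 380 inside, floor 12 mm thick. Origin at the centre of its underside, y along its length, z up. Coasters stand in its -y half; in its +y half, under the sliding door, lies a grey slotted bar, 50 (x) x 160 (y) mm, its top 40 mm above the table.
- bed (a point): On the cubby at [0, 95, 40] mm, axes as the cubby's: the nominal place of the bar's middle slot, at the bar's top. The bar is clamped anywhere within 10 mm of it along the cubby's +y or -y (centred in x, square to the cubby); this reading does NOT show where: feel for it with light touch, or see it. It does not shift under 25 N, but gives downward on springy feet, 1 mm per 8 N.
- seat (a point): On the cubby at [0, 95, 18] mm: where the strip's origin is when fully home, give or take the same 10 mm along y. The bar has five through slots in a row along y at 24 mm pitch, the middle one at the bar's centre, each 8 mm (y) x 22 mm (x), square-edged; the bar is solid beyond them, so only one place fits (a whole pitch off, the strip would tip).
- door (a joint): Frosted plastic sliding door on top of the cubby: 0 = shut over the +y half; grows (m) as it slides to the cubby's -y; 0.185 = stop, fully open. About 1.5 N of friction; stays where left; starts 0 to 25 mm open. Panel 176 (x) x 190 (y) x 6 mm, 79 to 85 mm above the table. The bar is clear for strip and gripper only with the door fully open.
- door_handle (a point): Top centre of the door's upright aluminium handle tab, in the middle of the door: 40 mm along the cubby's x, 14 mm along its y, 32 mm tall; this point is 117 mm above the table. It moves with the door.
- comb: Loose wooden comb-shaped divider strip, about 90 g, standing on its five blades on the table. Origin midway along, at the blade tips; y along the strip, z up. Blades at 24 mm pitch along y, the middle one at the origin, each 6 mm (y) x 18 mm (x), 22 mm long. Above them a spine 112 (y) x 18 (x) mm, from z = 22 to 32 mm. The same either way round.
- comb_rib (a point): Top centre of the grip rib on the middle of the strip's spine, 54 mm above the blade tips. The rib is 14 mm thick (strip's x), 36 mm long (strip's y) and 22 mm tall. With the strip fully home this point is 72 mm above the table, below the cubby's rim.
- coasters: Stack of cork coasters, 90 mm across, 40 mm tall, on the floor of the cubby's -y half; origin at the centre of its underside. A bystander.
- gourd: Black ceramic gourd, 100 mm across, 170 mm tall, on the table; origin under its centre. A bystander.
- jar: Empty open glass sugar jar, 80 mm across, 100 mm tall; origin under its centre. A bystander.
- spoon: Stainless spoon, 170 mm long, lying on the table; x along it. A bystander.
- mug: White mug, 80 mm across without its handle, 90 mm tall; origin under its centre. A bystander.
- tin: Plain metal tin, 72 mm across, 100 mm tall; origin under its centre. A bystander.
Not all that is in view belongs to the job. Of the things like the comb, leave any that is pink; of the rest the smaller one is meant.

How it is judged:
By the outcome, as a careful person would: the job done as asked, in the order asked, and still so for the second after the job is handed in, with the robot touching nothing.
It also fails if it takes over 72 s, if anything falls off the work surface, if the arm or the gripper's body presses on something with over 40 N, if the wrist force passes 120 N, or if a joint passes its speed limit or range.

## Working session

There is one attempt and no reset: what is moved stays moved. The work goes in short steps, Python scripts to look and compute and a shell command to move; the robot and the scene stay as the last step left them, time stands still between calls to the robot, and variables do not carry over. Pictures are saved under pics/ and viewed, at most 10 in all, crops included, and the job is handed in when it is done.

```bash
mkdir -p pics
cat > h.py <<'E'
import numpy as np, cv2
from plant import telemetry, imaging, r
def cam(n,f=None):
    c=imaging.camera(n)
    if f: cv2.imwrite('pics/'+f,c['frame'])
    np.savez('last_%s.npz'%n,**c)
    return c
def load(n): return np.load('last_%s.npz'%n)
def ray(c,u,v,z):
    K=c['camera_matrix'];T=c['world_from_camera']
    d=T[:3,:3]@np.linalg.solve(K,[u,v,1]);o=T[:3,3]
    return o+d*(z-o[2])/d[2]
def proj(c,p):
    T=np.linalg.inv(c['world_from_camera']);q=c['camera_matrix']@(T[:3,:3]@np.array(p)+T[:3,3]);return q[:2]/q[2]
E
python3 - <<'E'
from h import *
a=cam('top','top0.png');b=cam('scene','scene0.png')
print(a['world_from_camera'].round(3),b['world_from_camera'].round(3))
s=telemetry.sense();print(s)
E
```

```text
[[-0.019 -0.978  0.207  0.162]
 [-1.     0.018 -0.008  0.058]
 [ 0.004 -0.208 -0.978  1.705]
 [ 0.     0.     0.     1.   ]] [[ 0.342  0.595 -0.727  1.401]
 [ 0.939 -0.2    0.278 -0.288]
 [ 0.02  -0.778 -0.628  0.862]
 [ 0.     0.     0.     1.   ]]
{'clock': 0.1, 'joint_positions': array([-8.27525784e+01,  2.18384457e+01,  7.43786617e+01,  1.56102184e-03,
        8.38577989e+01, -1.23370035e+01]), 'joint_velocities': array([ 0.03747895, -0.18037124, -0.05819644, -0.03272859, -0.04105964,
       -0.01293943]), 'effort': array([ 2.57336018e-03, -4.49224949e+01, -2.31656098e+01, -2.18352452e-04,
        3.64437859e-03,  1.68377451e-06]), 'tool_pos': array([ 0.18432068, -0.51794938,  0.24777147]), 'tcp_rot': array([-1.79927155e+02, -1.75205788e-02,  1.95842459e+01]), 'contact_force': array([-0.86334867,  0.04666195,  0.01244551]), 'wrist_torque': array([ 0.01130938, -0.02418895,  0.00845433]), 'gripper_force': 0.0, 'width': 0.08561140765451097}
```

View pics/top0.png

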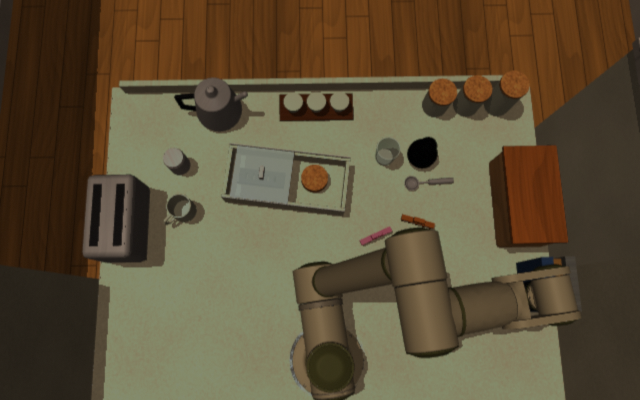

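View pics/scene0.png

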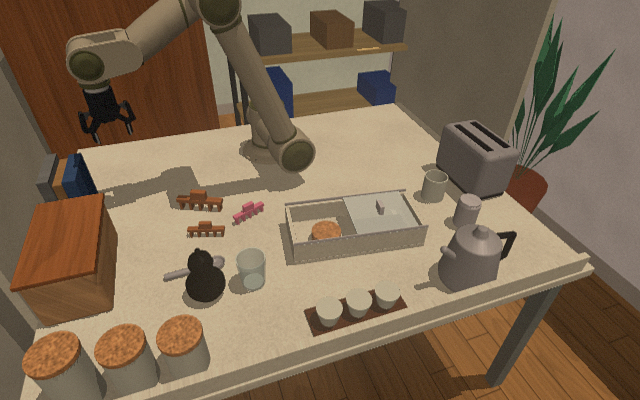

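The top view shows the cubby at about (232,146)–(343,213) with the door handle at (261,172), and a wooden comb at (417,222). The scene view shows two wooden combs: the nearer, smaller one at (206,230) matches the top view's comb, and the larger one at (200,200) is hidden there by the arm.

Run:
```python
from h import *
a=load('top');f=a['frame']
hsv=cv2.cvtColor(f,cv2.COLOR_BGR2HSV)
# comb
m=((hsv[...,0]<16)&(hsv[...,1]>130)&(hsv[...,2]>60)).astype(np.uint8)*255
w=np.zeros_like(m);w[205:235,395:440]=m[205:235,395:440]
ys,xs=np.nonzero(w);rc=cv2.minAreaRect(np.c_[xs,ys].astype(np.float32));print('comb',len(xs),rc)
bx=cv2.boxPoints(rc);print([ray(a,*p,.032)[:2].round(3) for p in bx],ray(a,*rc[0],.035).round(3))
b=load('scene');h2=cv2.cvtColor(b['frame'],cv2.COLOR_BGR2HSV)
m2=((h2[...,0]<16)&(h2[...,1]>130)&(h2[...,2]>50)).astype(np.uint8)
n,l,st,ce=cv2.connectedComponentsWithStats(m2[180:245,165:245].copy())
for i in range(1,n):
  if st[i][4]>60:
    x,y,W,H,_=st[i];print(st[i],ray(b,165+x,180+y+H*.6,.027).round(3),ray(b,165+x+W,180+y+H*.6,.027).round(3))
# handle bright, corners
for n_,p in dict(c1=(231,146),c2=(349,157),c3=(344,213),c4=(223,203)).items(): print(n_,ray(a,*p,.078).round(3))
print('handle',ray(a,261,168,.117).round(3))
cv2.imwrite('pics/cub.png',cv2.resize(f[130:230,210:360],None,fx=5,fy=5,interpolation=cv2.INTER_CUBIC))
```

```text
comb 195 ((417.7264099121094, 220.70755004882812), (34.20277404785156, 6.730666637420654), 15.945395469665527)
[array([ 0.446, -0.253]), array([ 0.468, -0.261]), array([ 0.434, -0.368]), array([ 0.413, -0.361])] [ 0.44  -0.31   0.035]
[ 11   9  47  23 553] [ 0.281 -0.391  0.027] [ 0.33  -0.243  0.027]
[ 22  41  38  17 322] [ 0.434 -0.368  0.027] [ 0.472 -0.258  0.027]
c1 [0.696 0.305 0.078]
c2 [ 0.651 -0.086  0.078]
c3 [ 0.462 -0.063  0.078]
c4 [0.503 0.329 0.078]
handle [0.607 0.202 0.117]
```

View pics/cub.png

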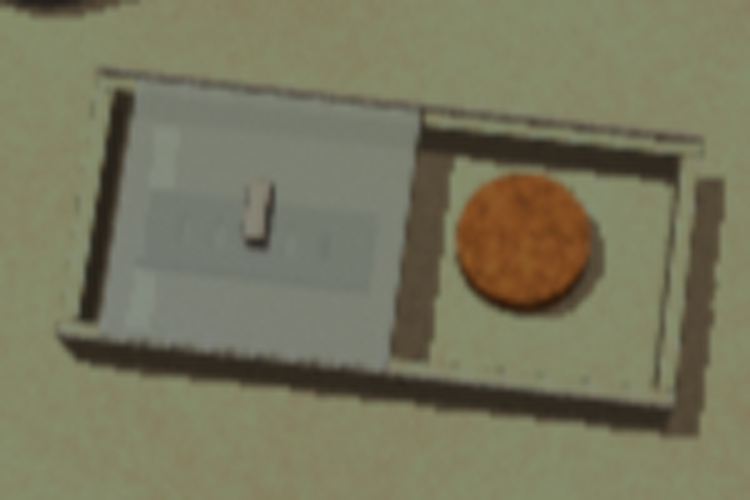

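```bash
cat >> h.py <<'E'
from scipy.spatial.transform import Rotation as R
def go(p,yaw=None):
    s=telemetry.sense();A=R.from_euler('xyz',s['tcp_rot'],degrees=True)
    d=A.inv().apply(np.array(p)-s['tool_pos'])/.5
    y=s['tcp_rot'][2] if yaw is None else yaw
    B=R.from_euler('xyz',[180,0,y],degrees=True)
    rv=np.degrees((A.inv()*B).as_rotvec())/120
    print('row',np.r_[d,rv].round(4).tolist(),'minrows',np.ceil(max(np.linalg.norm(d)*500/41.7,np.linalg.norm(rv)*120/7.16)))
E
python3 - <<'E'
from h import *
a=load('top')
P=[ray(a,210+x/5,130+y/5,.078)[:2] for x,y in [(100,72),(703,140),(670,405),(58,330)]]
print(np.array(P).round(3),np.mean(P,0).round(4))
for i,j in [(0,1),(3,2),(0,3),(1,2)]:
  d=P[i]-P[j];print(np.linalg.norm(d).round(3),np.degrees(np.arctan2(d[1],d[0])).round(2))
h=ray(a,262.2,171.2,.117);print('handle',h.round(3))
c=np.mean(P,0);yw=np.radians(-6.5)
Rm=np.array([[np.cos(yw),-np.sin(yw)],[np.sin(yw),np.cos(yw)]])
print('handle in cubby',Rm.T@(h[:2]-c))
go([*(h[:2]+Rm@[0,.045]),.20],83.5)
E
```

```text
[[ 0.702  0.309]
 [ 0.647 -0.091]
 [ 0.469 -0.064]
 [ 0.526  0.334]] [0.586  0.1218]
0.404 82.26
0.401 81.81
0.177 -8.11
0.18 -8.86
handle [0.597 0.198 0.117]
handle in cubby [0.00197459 0.07690255]
row [1.2965, -1.1534, 0.0974, -0.0005, -0.0005, -0.5326] minrows 21.0
```

```bash
python3 -m handwheel '[[0.08,-0.07,0,0,0,-0.03,0],[0.14,-0.125,0,0,0,-0.07,0],[0.2,-0.18,0,0,0,-0.12,0],[0.26,-0.23,0,0,0,-0.17,0],[0.32,-0.285,0,0,0,-0.22,0],[0.38,-0.34,0,0,0,-0.26,0],[0.44,-0.39,0,0,0,-0.3,0],[0.5,-0.445,0,0,0,-0.34,0],[0.56,-0.5,0,0,0,-0.38,0],[0.62,-0.55,0,0,0,-0.42,0],[0.68,-0.605,0,0,0,-0.46,0],[0.74,-0.66,0,0,0,-0.48,0],[0.8,-0.71,0,0,0,-0.5,0],[0.86,-0.765,0,0,0,-0.52,0],[0.92,-0.82,0,0,0,-0.52,0],[0.98,-0.87,0,0,0,-0.52,0],[0.98,-0.87,0,0,0,-0.52,0]]'
python3 - <<'E'
from h import *
a=cam('top','top1.png')
cv2.imwrite('pics/comb.png',cv2.resize(a['frame'][190:250,340:440],None,fx=6,fy=6))
go([.603,.243,.15],82)
E
```

```text
clock: 1.52
tool_pos: [0.5019, 0.0608, 0.2477]
tcp_rot: [-180.0, -0.1, 82.3]
contact_force: [-1.0, -0.6, -0.3]
width: 0.0003
gripper_force: 0.0
row [0.3931, 0.153, 0.1952, -0.0005, -0.0001, 0.0021] minrows 6.0
```

```bash
python3 -m handwheel '[[0.08,0.03,0,0,0,0,0],[0.16,0.06,0,0,0,0,0],[0.24,0.09,0,0,0,0,0],[0.32,0.12,0.04,0,0,0,0],[0.393,0.153,0.1,0,0,0,0],[0.393,0.153,0.16,0,0,0,0],[0.393,0.153,0.22,0,0,0,0],[0.393,0.153,0.26,0,0,0,0],[0.393,0.153,0.26,0,0,0,0]]'
python3 - <<'E'
from h import *
w=cam('wrist','w1.png')
go([.597,.198,.118],82)
E
```

```text
clock: 2.32
tool_pos: [0.6013, 0.2384, 0.1132]
tcp_rot: [-179.5, 0.2, 81.9]
contact_force: [0.3, -0.0, -0.6]
width: -0.0003
gripper_force: 0.0
row [-0.082, 0.0004, -0.0029, -0.0022, 0.0009, -0.0006] minrows 1.0
```

View pics/w1.png

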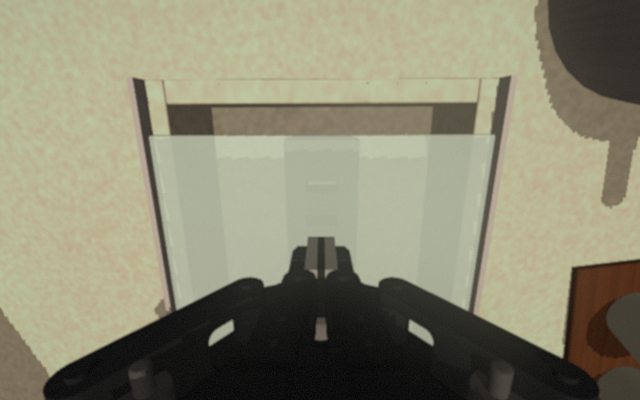

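The closed fingers stand clear on the +y side of the handle, whose bright edge shows at (321,330). The door panel edge is at row 135 and one slot shows faintly through it at (322,183). I'll push toward -y.

```bash
python3 -m handwheel '[[-0.02,0,0,0,0,0,0],[-0.04,0,0,0,0,0,0],[-0.055,0,0,0,0,0,0],[-0.07,0,0,0,0,0,0],[-0.09,0,0,0,0,0,0],[-0.11,0,0,0,0,0,0],[-0.13,0,0,0,0,0,0],[-0.15,0,0,0,0,0,0],[-0.17,0,0,0,0,0,0],[-0.19,0,0,0,0,0,0],[-0.21,0,0,0,0,0,0],[-0.23,0,0,0,0,0,0],[-0.25,0,0,0,0,0,0],[-0.27,0,0,0,0,0,0],[-0.29,0,0,0,0,0,0],[-0.31,0,0,0,0,0,0],[-0.325,0,0,0,0,0,0],[-0.335,0,0,0,0,0,0],[-0.34,0,0,0,0,0,0],[-0.34,0,0,0,0,0,0]]'; python3 -m handwheel '[[-0.01,0,0,0,0,0,0],[-0.015,0,0,0,0,0,0],[-0.02,0,0,0,0,0,0],[-0.02,0,0,0,0,0,0]]'
```

```text
clock: 4.03
tool_pos: [0.5794, 0.0709, 0.1182]
tcp_rot: [-180.0, 0.0, 82.0]
contact_force: [-0.5, -0.8, 0.3]
width: 0.0002
gripper_force: 0.0
clock: 4.37
tool_pos: [0.578, 0.0613, 0.1182]
tcp_rot: [-180.0, 0.0, 82.0]
contact_force: [0.0, -0.4, -0.2]
width: 0.0001
gripper_force: 0.0
```

```bash
python3 -m handwheel '[[-0.008,0,0,0,0,0,0],[-0.014,0,0,0,0,0,0],[-0.02,0,0,0,0,0,0],[-0.02,0,0,0,0,0,0]]';python3 -m handwheel '[[-0.006,0,0,0,0,0,0],[-0.01,0,0,0,0,0,0],[-0.01,0,0,0,0,0,0]]'
python3 - <<'E'
from h import *
a=cam('top');w=cam('wrist')
cv2.imwrite('pics/p2.png',np.vstack([cv2.resize(a['frame'][120:240,200:380],None,fx=3.4,fy=3.4)[:, :600],w['frame'][:190,:600]]))
E
```

```text
clock: 4.7
tool_pos: [0.5769, 0.0529, 0.1183]
tcp_rot: [180.0, -0.2, 82.0]
contact_force: [2.0, 9.9, -2.1]
width: 0.0
gripper_force: 5.0
clock: 4.95
tool_pos: [0.5768, 0.0526, 0.1184]
tcp_rot: [179.9, -0.7, 82.0]
contact_force: [7.4, 34.3, -2.6]
width: -0.0003
gripper_force: 17.5
```

View pics/p2.png

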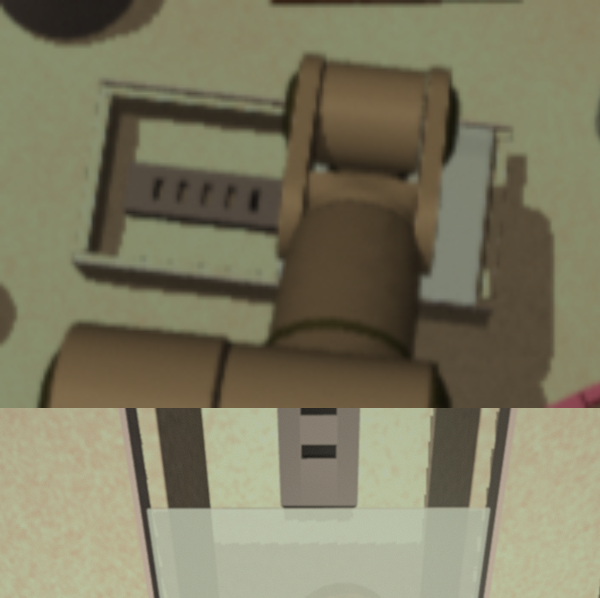

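The door is at its stop (34 N reaction), and all five slots are visible in the top view, at crop x≈158–254 and y≈190. Next I'll back off, lift, and look with the wrist camera.

```bash
python3 -m handwheel '[[0.01,0,0,0,0,0,0],[0.03,0,0,0,0,0,0.1],[0.05,0,0,0,0,0,0.3],[0.05,0,-0.08,0,0,0,0.5],[0.05,0,-0.16,0,0,0,0.5],[0.05,0,-0.24,0,0,0,0.5],[0.05,0,-0.3,0,0,0,0.5],[0.05,0,-0.32,0,0,0,0.5],[0.05,0,-0.32,0,0,0,0.5],[0.05,0,-0.32,0,0,0,0.5]]'
python3 - <<'E'
from h import *
a=cam('top','t3.png');w=cam('wrist','w3.png')
print(w['world_from_camera'].round(3)); print(proj(w,[.6,.21,.04]))
print(ray(a,260.6,177.1,.04))
E
```

```text
clock: 5.88
tool_pos: [0.5795, 0.0716, 0.2779]
tcp_rot: [-180.0, 0.0, 82.0]
contact_force: [0.0, -0.1, 0.2]
width: 0.043
gripper_force: 0.0
[[ 0.99  -0.133 -0.041  0.589]
 [-0.139 -0.953 -0.27   0.139]
 [-0.003  0.273 -0.962  0.404]
 [ 0.     0.     0.     1.   ]]
[322.80340543  47.90456425]
[0.59730515 0.21018673 0.04      ]
```

View pics/w3.png

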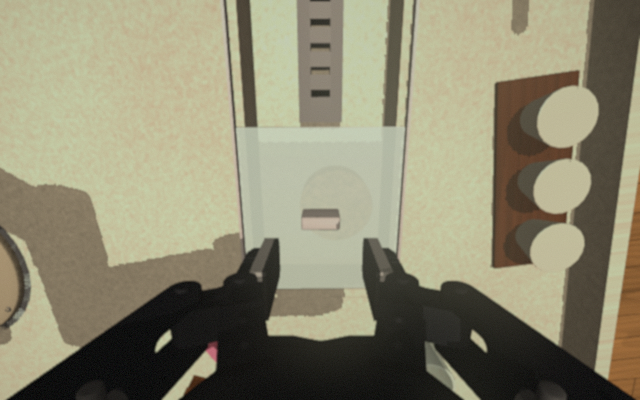

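The slotted bar lies at columns 300–341 with slots at rows ~-2, 22, 46, 70 and 94 (column 320). The door is open and the handle is at (320,218). I'll measure the slots now.

```bash
cat >> h.py <<'E'
def tool_off(p,s=None):
    s=s or telemetry.sense();A=R.from_euler('xyz',s['tcp_rot'],degrees=True)
    return A.inv().apply(np.array(p)-s['tool_pos'])
E
python3 - <<'E'
from h import *
w=load('wrist');g=cv2.cvtColor(w['frame'],cv2.COLOR_BGR2GRAY)
prof=g[:130,314:327].mean(1);print(prof.astype(int).tolist())
for rows in [(70,95),(22,47)]:
    pass
# bar lateral edges at row 58,82,105
for v in (34,58,82,105):print(v,g[v,292:350].tolist())
# yaw from rim lines
E
```

```text
[60, 100, 128, 136, 136, 136, 136, 136, 135, 136, 136, 135, 136, 136, 135, 136, 137, 132, 111, 73, 50, 47, 49, 49, 63, 97, 125, 135, 136, 136, 136, 136, 136, 136, 136, 137, 136, 137, 136, 137, 136, 133, 119, 88, 60, 51, 54, 71, 100, 123, 130, 133, 135, 136, 136, 135, 136, 135, 136, 136, 135, 135, 135, 136, 136, 132, 114, 81, 60, 72, 103, 125, 130, 130, 131, 133, 134, 134, 134, 133, 133, 134, 133, 133, 134, 133, 134, 134, 130, 110, 76, 53, 49, 49, 48, 57, 82, 112, 129, 132, 132, 131, 131, 131, 131, 130, 130, 130, 130, 130, 131, 129, 130, 130, 130, 129, 129, 129, 129, 129, 128, 129, 130, 131, 129, 133, 149, 173, 190, 197]
34 [196, 195, 197, 198, 189, 163, 136, 130, 128, 128, 128, 130, 129, 130, 129, 127, 129, 133, 136, 138, 135, 137, 138, 134, 137, 136, 136, 137, 137, 136, 137, 136, 136, 137, 135, 137, 137, 136, 134, 131, 133, 131, 130, 132, 132, 131, 131, 131, 131, 131, 146, 177, 195, 196, 193, 193, 196, 195]
58 [197, 197, 198, 199, 194, 178, 150, 130, 128, 130, 130, 131, 130, 127, 129, 130, 131, 130, 134, 135, 136, 136, 135, 136, 137, 134, 137, 136, 137, 137, 136, 137, 136, 136, 136, 137, 137, 136, 135, 132, 132, 132, 132, 131, 132, 130, 131, 133, 131, 136, 154, 181, 192, 193, 194, 195, 193, 193]
82 [198, 199, 198, 198, 198, 192, 163, 137, 128, 129, 127, 127, 128, 128, 127, 127, 128, 129, 131, 134, 133, 133, 134, 135, 133, 134, 136, 134, 133, 133, 131, 132, 133, 134, 132, 136, 133, 134, 133, 131, 129, 128, 131, 129, 131, 130, 131, 130, 129, 140, 169, 190, 195, 196, 197, 197, 198, 196]
105 [200, 198, 199, 199, 201, 196, 179, 149, 132, 126, 127, 129, 128, 129, 128, 127, 128, 129, 129, 129, 131, 130, 131, 130, 131, 130, 130, 132, 129, 131, 131, 131, 132, 132, 130, 132, 132, 131, 131, 130, 131, 131, 130, 130, 129, 131, 131, 131, 131, 149, 181, 196, 199, 197, 196, 197, 196, 196]
```

Run:
```python
from h import *
w=load('wrist');a=np.load('last_top.npz')
E=np.array([ray(w,320.3,v+.0,.04) for v in (18.5,42.9,66.65,89.55)]);print(E.round(4),np.linalg.norm(np.diff(E,axis=0),axis=1))
s=telemetry.sense();print('far edges tool frame',np.array([tool_off(e,s) for e in E]).round(4))
L=[(ray(w,l,v,.04),ray(w,rr,v,.04)) for v,l,rr in((34,297.1,342.7),(58,297.5,342.6),(82,298,342.1),(105,298.6,341.7))]
M=np.array([(p+q)/2 for p,q in L]);print(M.round(4),[np.linalg.norm(p-q).round(4) for p,q in L])
d=M[0]-M[-1];print('yaw',np.degrees(np.arctan2(d[1],d[0])))
dl=L[0][0]-L[-1][0];dr=L[0][1]-L[-1][1];print([np.degrees(np.arctan2(x[1],x[0])) for x in(dl,dr)])
g=cv2.cvtColor(a['frame'],cv2.COLOR_BGR2GRAY)
print(g[172:184,240:280].tolist().__str__().replace('], ','],\n'))
```

```text
[[0.6013 0.239  0.04  ]
 [0.598  0.2153 0.04  ]
 [0.5946 0.1914 0.04  ]
 [0.5912 0.1674 0.04  ]] [0.02384485 0.02415515 0.02422807]
far edges tool frame [[ 0.169  -0.0007  0.2365]
 [ 0.1451 -0.0007  0.2365]
 [ 0.121  -0.0007  0.2365]
 [ 0.0967 -0.0007  0.2366]]
[[0.5987 0.2241 0.04  ]
 [0.5955 0.2003 0.04  ]
 [0.592  0.1755 0.04  ]
 [0.5887 0.1507 0.04  ]] [np.float64(0.0499), np.float64(0.0504), np.float64(0.0503), np.float64(0.0501)]
yaw 82.17527056218749
[np.float64(82.10087747646918), np.float64(82.24968939514476)]
[[77, 76, 76, 76, 76, 67, 55, 59, 70, 75, 77, 75, 73, 68, 69, 74, 74, 75, 75, 75, 75, 74, 75, 75, 76, 75, 76, 77, 76, 77, 80, 88, 99, 99, 99, 100, 99, 92, 57, 45],
[76, 76, 76, 76, 73, 56, 30, 40, 68, 76, 77, 74, 65, 48, 50, 67, 75, 76, 76, 73, 65, 67, 69, 75, 75, 75, 75, 73, 74, 75, 79, 89, 96, 96, 97, 97, 96, 90, 51, 39],
[77, 76, 77, 75, 72, 50, 27, 48, 73, 76, 77, 73, 57, 30, 40, 63, 76, 74, 74, 68, 43, 49, 63, 74, 75, 75, 72, 60, 62, 69, 77, 87, 93, 93, 94, 95, 94, 88, 48, 38],
[76, 76, 77, 76, 69, 41, 33, 65, 75, 76, 76, 73, 55, 37, 58, 68, 75, 76, 75, 62, 34, 44
[... 670 characters left out ...]
62, 74, 76, 76, 80, 81, 80, 81, 81, 81, 76, 46, 67],
[77, 75, 77, 77, 76, 76, 77, 77, 76, 76, 76, 76, 75, 75, 76, 76, 75, 76, 74, 63, 69, 76, 76, 76, 75, 70, 49, 62, 74, 76, 76, 77, 78, 79, 78, 79, 78, 74, 51, 69],
[68, 69, 73, 75, 75, 75, 76, 75, 75, 75, 76, 77, 76, 76, 76, 76, 77, 76, 75, 75, 76, 76, 75, 75, 75, 73, 64, 69, 75, 76, 75, 75, 76, 75, 75, 74, 75, 73, 59, 72],
[47, 50, 56, 56, 59, 58, 59, 64, 67, 68, 69, 73, 74, 75, 76, 75, 75, 76, 75, 76, 76, 76, 76, 75, 77, 75, 75, 75, 76, 76, 74, 73, 71, 72, 70, 70, 69, 69, 64, 73],
[50, 46, 42, 42, 44, 41, 39, 44, 50, 48, 48, 54, 56, 58, 58, 62, 64, 67, 68, 74, 74, 74, 74, 74, 75, 75, 75, 75, 76, 75, 74, 70, 67, 66, 66, 66, 65, 66, 68, 74]]
```

Run:
```python
from h import *
go([.41,-.405,.265],72.4)
```

```text
row [-0.991, -0.202, 0.0241, -0.0015, 0.0003, 0.0798] minrows 13.0
```

```bash
python3 -m handwheel '[[-0.05,-0.01,0,0,0,0,0.5],[-0.12,-0.025,0,0,0,0.02,0.5],[-0.2,-0.04,0,0,0,0.03,0.6],[-0.28,-0.057,0,0,0,0.04,0.6],[-0.36,-0.073,0,0,0,0.05,0.6],[-0.44,-0.09,0,0,0,0.06,0.6],[-0.52,-0.106,0,0,0,0.07,0.6],[-0.6,-0.12,0.01,0,0,0.08,0.6],[-0.68,-0.14,0.01,0,0,0.08,0.6],[-0.76,-0.155,0.02,0,0,0.08,0.6],[-0.84,-0.17,0.024,0,0,0.08,0.6],[-0.91,-0.185,0.024,0,0,0.08,0.6],[-0.96,-0.195,0.024,0,0,0.08,0.6],[-0.99,-0.202,0.024,0,0,0.08,0.6],[-0.99,-0.202,0.024,0,0,0.08,0.6],[-0.99,-0.202,0.024,0,0,0.08,0.6]]'
python3 - <<'E'
from h import *
w=cam('wrist','w4.png');cv2.imwrite('pics/w4c.png',w['frame'])
print([proj(w,p).round(1) for p in [(.44,-.31,.054),(.44,-.31,.032)]])
E
```

```text
clock: 7.32
tool_pos: [0.4106, -0.4042, 0.2653]
tcp_rot: [-179.9, -0.1, 72.3]
contact_force: [0.5, 0.8, 0.1]
width: 0.0511
gripper_force: 0.0
[array([320.9,  85.8]), array([320.9,  87.7])]
```

View pics/w4.png

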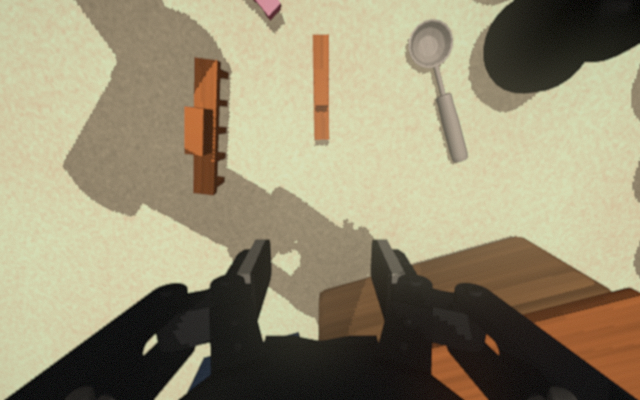

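The smaller comb is the strip at columns 313–328, rows 35–140, aligned with the tool. The larger comb at (200,125) and the pink one at (265,5) are to be left alone.

Run:
```python
from h import *
w=load('wrist');f=w['frame'];hsv=cv2.cvtColor(f,cv2.COLOR_BGR2HSV)
m=((hsv[...,0]<18)&(hsv[...,1]>120)).astype(np.uint8)
m[:, :300]=0;m[:,345:]=0;m[170:]=0
ys,xs=np.nonzero(m);rc=cv2.minAreaRect(np.c_[xs,ys].astype(np.float32));print(rc,xs.min(),xs.max(),ys.min(),ys.max())
s=f[...,1].astype(int)
print('col321 G', s[28:42,318:323].mean(1).astype(int).tolist(), s[132:150,318:323].mean(1).astype(int).tolist())
print('R-rows 60-115', f[60:115,319:322,2].mean(1).astype(int).tolist())
for v in (45,60,125,135): print(v,s[v,306:336].tolist())
```

```text
((320.5, 87.0), (104.0, 15.0), 90.0) 313 328 35 139
col321 G [202, 203, 204, 207, 206, 195, 162, 125, 109, 109, 110, 111, 110, 109] [118, 117, 118, 118, 118, 118, 120, 130, 140, 143, 142, 143, 156, 185, 212, 220, 220, 222]
R-rows 60-115 [178, 177, 178, 179, 178, 178, 178, 180, 181, 186, 188, 188, 189, 190, 191, 191, 191, 190, 190, 191, 191, 190, 191, 192, 193, 192, 192, 191, 192, 192, 192, 191, 191, 192, 191, 192, 193, 192, 192, 192, 192, 192, 193, 191, 177, 148, 121, 117, 120, 119, 127, 149, 173, 182, 182]
45 [202, 201, 200, 201, 206, 200, 172, 133, 113, 111, 111, 111, 113, 111, 110, 104, 109, 115, 118, 120, 117, 116, 142, 186, 205, 208, 210, 212, 212, 213]
60 [212, 213, 214, 213, 211, 199, 177, 140, 114, 107, 114, 114, 112, 113, 112, 109, 110, 117, 119, 121, 117, 117, 135, 175, 199, 206, 211, 207, 204, 204]
125 [212, 213, 216, 217, 219, 217, 214, 190, 152, 123, 118, 117, 121, 117, 119, 117, 114, 115, 114, 117, 118, 122, 148, 191, 209, 213, 210, 211, 214, 217]
135 [217, 216, 213, 210, 209, 209, 209, 191, 152, 123, 116, 117, 120, 119, 120, 118, 117, 115, 115, 121, 120, 123, 140, 182, 210, 217, 214, 214, 213, 214]
```

Run:
```python
from h import *
w=load('wrist');T=lambda u,v,z:tool_off(ray(w,u,v,z)).round(4)
f,n=T(320.5,34.1,.032),T(320.5,139.0,.032);print(f,n,(f-n)[0],(f+n)/2)
rf,rn=T(320.5,68.5,.054),T(320.5,104.8,.054);print(rf,rn,(rf-rn)[0],(rf+rn)/2)
for v,l,rr in((45,312.7,328.6),(60,312.9,328.7),(125,313.9,328.5),(135,313.9,328.6)):print(T(l,v,.032),T(rr,v,.032))
```

```text
[ 0.1522 -0.0007  0.2339] [ 0.0405 -0.0008  0.2338] 0.1117 [ 0.09635 -0.00075  0.23385]
[ 0.1147 -0.0007  0.2119] [ 0.0784 -0.0008  0.2118] 0.0363 [ 0.09655 -0.00075  0.21185]
[ 0.1415 -0.0093  0.2339] [0.1415 0.0081 0.2339]
[ 0.1265 -0.0092  0.2339] [0.1264 0.0083 0.2339]
[ 0.0566 -0.0085  0.2338] [0.0566 0.0086 0.2338]
[ 0.0451 -0.0086  0.2338] [0.0451 0.0087 0.2338]
```

```bash
python3 -m handwheel '[[0.05,0,0,0,0,0,0.5],[0.11,0,0.02,0,0,0,0.5],[0.16,0,0.08,0,0,-0.003,0.5],[0.193,-0.001,0.15,0,0,-0.003,0.5],[0.193,-0.001,0.22,0,0,-0.003,0.5],[0.193,-0.001,0.29,0,0,-0.003,0.5],[0.193,-0.001,0.35,0,0,-0.003,0.5],[0.193,-0.001,0.39,0,0,-0.003,0.5],[0.193,-0.001,0.41,0,0,-0.003,0.5],[0.193,-0.001,0.42,0,0,-0.003,0.5],[0.193,-0.001,0.42,0,0,-0.003,0.5],[0.193,-0.001,0.42,0,0,-0.003,0.4],[0.193,-0.001,0.42,0,0,-0.003,0.3],[0.193,-0.001,0.42,0,0,-0.003,0.2],[0.193,-0.001,0.42,0,0,-0.003,0.1],[0.193,-0.001,0.42,0,0,-0.003,0],[0.193,-0.001,0.42,0,0,-0.003,0],[0.193,-0.001,0.42,0,0,-0.003,0],[0.193,-0.001,0.42,0,0,-0.003,0]]'; python3 -m handwheel '[[0,0,0,0,0,0,0],[0,0,0,0,0,0,0],[0,0,0,0,0,0,0]]'
```

```text
clock: 8.95
tool_pos: [0.4397, -0.3128, 0.0575]
tcp_rot: [179.9, 0.1, 72.7]
contact_force: [0.1, 1.0, 6.2]
width: 0.0122
gripper_force: 60.6
clock: 9.2
tool_pos: [0.4397, -0.3128, 0.0576]
tcp_rot: [179.9, 0.1, 72.7]
contact_force: [-0.1, 1.5, 7.0]
width: 0.0127
gripper_force: 60.6
```

```bash
python3 -m handwheel '[[0,0,-0.02,0,0,0,0],[0,0,-0.06,0,0,0,0],[0,0,-0.12,0,0,0,0],[0,0,-0.18,0,0,0,0],[0,0,-0.25,0,0,0,0],[0,0,-0.31,0,0,0,0],[0,0,-0.34,0,0,0,0],[0,0,-0.34,0,0,0,0],[0,0,-0.34,0,0,0,0]]'
python3 - <<'E'
from h import *
cam('scene','s5.png')
s=telemetry.sense();print(s['contact_force'],s['width'],s['tcp_rot'],s['tool_pos'])
go([.5974,.2113,.21],82.15)
E
```

```text
clock: 9.95
tool_pos: [0.4392, -0.3124, 0.2269]
tcp_rot: [179.9, 0.0, 72.7]
contact_force: [-0.1, -0.4, -1.0]
width: 0.0122
gripper_force: 59.6
[ 0.16315296  0.66180641 -1.26983724] 0.012318752001428158 [-1.79944168e+02 -3.36293212e-02  7.27400930e+01] [ 0.43894635 -0.3120894   0.22573915]
row [1.0937, -0.0079, 0.0321, -0.0004, -0.0003, -0.0784] minrows 14.0
```

```bash
python3 -m handwheel '[[0.04,0,0,0,0,0,0],[0.1,0,0,0,0,-0.01,0],[0.17,0,0,0,0,-0.02,0],[0.24,0,0,0,0,-0.03,0],[0.31,0,0,0,0,-0.04,0],[0.38,0,0,0,0,-0.05,0],[0.45,0,0,0,0,-0.06,0],[0.52,-0.003,0,0,0,-0.07,0],[0.59,-0.004,0,0,0,-0.078,0],[0.66,-0.005,0,0,0,-0.078,0],[0.73,-0.006,0,0,0,-0.078,0],[0.8,-0.007,0,0,0,-0.078,0],[0.87,-0.007,0,0,0,-0.078,0],[0.94,-0.007,0,0,0,-0.078,0],[0.97,-0.007,0,0,0,-0.078,0],[0.98,-0.007,0,0,0,-0.078,0],[0.98,-0.007,0,0,0,-0.078,0]]'
python3 - <<'E'
from h import *
go([.5974,.2113,.13],82.15)
E
```

```text
clock: 11.42
tool_pos: [0.581, 0.1569, 0.2249]
tcp_rot: [-179.9, 0.0, 82.2]
contact_force: [0.4, 0.4, -0.7]
width: 0.0122
gripper_force: 59.6
row [0.1124, 0.0181, 0.1897, -0.0012, 0.0004, 0.0002] minrows 3.0
```

```bash
python3 -m handwheel '[[0.04,0.006,0,0,0,0,0],[0.08,0.012,0,0,0,0,0],[0.112,0.018,0,0,0,0,0],[0.112,0.018,0.04,0,0,0,0],[0.112,0.018,0.1,0,0,0,0],[0.112,0.018,0.16,0,0,0,0],[0.112,0.018,0.19,0,0,0,0],[0.112,0.018,0.19,0,0,0,0],[0.112,0.018,0.19,0,0,0,0],[0.112,0.018,0.19,0,0,0,0]]'
python3 - <<'E'
from h import *
w=cam('wrist');t=cam('top')
cv2.imwrite('pics/p6.png',np.vstack([w['frame'][:280],cv2.resize(t['frame'][130:230,210:370],None,fx=3.2,fy=3.2)[:320].repeat(1,0)[:,:512].copy() if 0 else cv2.copyMakeBorder(cv2.resize(t['frame'][130:230,210:370],None,fx=3.2,fy=3.2),0,0,0,128,cv2.BORDER_CONSTANT)]))
go([.5974,.2113,.10],82.15)
E
```

```text
clock: 12.25
tool_pos: [0.5986, 0.2098, 0.1328]
tcp_rot: [179.9, -0.0, 82.0]
contact_force: [-1.1, -0.3, -1.4]
width: 0.0122
gripper_force: 59.6
row [0.0015, -0.0028, 0.066, 0.0013, -0.0003, -0.0007] minrows 1.0
```

View pics/p6.png

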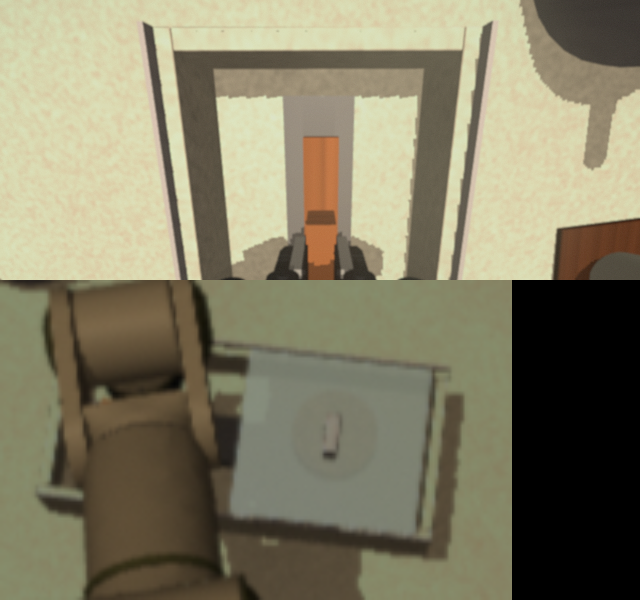

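The held comb sits centred over the bar: spine columns 303–339, far end at row 136, with the bar's far end at row 96. The door is fully open.

Run:
```python
from h import *
w=load('wrist');g=w['frame'].astype(int)
print(g[90:103,318:324,1].mean(1).astype(int).tolist(),g[130:142,318:324,0].mean(1).astype(int).tolist())
z=telemetry.sense()['tool_pos'][2];print(z)
for v in(95.5,96,96.5):print('bar',tool_off(ray(w,320.5,v,.04))[0]-.080)
for v in(135.5,136,136.5):print('comb',tool_off(ray(w,320.5,v,z-.0576+.032))[0]-.056)
for v,l,r_,zz in((115,283.5,354,.04),(160,303.5,338.5,z-.0256)):print((tool_off(ray(w,l,v,zz))+tool_off(ray(w,r_,v,zz)))[1]/2)
```

```text
[141, 143, 144, 144, 147, 149, 149, 148, 146, 145, 144, 144, 144] [125, 124, 125, 125, 123, 113, 90, 68, 63, 66, 68, 67]
0.13301375035058335
bar 0.0009573668932299911
bar 0.0006281811417899325
bar 0.0002987104757269238
comb 0.001970509523072872
comb 0.0017257843747414126
comb 0.0014808398175039095
-0.0018028525712425296
-0.0002142538741884163
```

```bash
python3 -m handwheel '[[0,-0.001,0.02,0,0,0,0],[0,-0.003,0.04,0,0,0,0],[0,-0.003,0.055,0,0,0,0],[0,-0.003,0.06,0,0,0,0],[0,-0.003,0.064,0,0,0,0],[0,-0.003,0.064,0,0,0,0],[0,-0.003,0.064,0,0,0,0]]'; python3 -m handwheel '[[0,0,0.002,0,0,0,0],[0,0,0.004,0,0,0,0],[0,0,0.006,0,0,0,0],[0,0,0.008,0,0,0,0],[0,0,0.008,0,0,0,0]]';python3 -m handwheel '[[0,0,0.002,0,0,0,0],[0,0,0.004,0,0,0,0],[0,0,0.004,0,0,0,0]]'
python3 - <<'E'
from h import *
go([.5974,.2113,.0756],82.15)
E
```

```text
clock: 12.93
tool_pos: [0.5966, 0.211, 0.0994]
tcp_rot: [180.0, -0.0, 82.1]
contact_force: [-0.4, 0.1, 0.2]
width: 0.0123
gripper_force: 59.6
clock: 13.35
tool_pos: [0.5964, 0.2109, 0.0951]
tcp_rot: [-180.0, 0.0, 82.1]
contact_force: [0.5, -0.4, -0.5]
width: 0.0122
gripper_force: 59.6
clock: 13.6
tool_pos: [0.5964, 0.211, 0.0931]
tcp_rot: [-180.0, 0.0, 82.1]
contact_force: [0.3, -0.7, 0.1]
width: 0.0121
gripper_force: 59.6
row [0.001, 0.002, 0.0349, -0.0002, 0.0001, -0.0004] minrows 1.0
```

It is 4 mm below the bar top with no force, so the blades are entering the slots.

```bash
python3 -m handwheel '[[0,0,0.003,0,0,0,0],[0,0,0.006,0,0,0,0],[0,0,0.009,0,0,0,0],[0,0,0.012,0,0,0,0],[0,0,0.014,0,0,0,0],[0,0,0.014,0,0,0,0]]';python3 -m handwheel '[[0,0,0.003,0,0,0,0],[0,0,0.006,0,0,0,0],[0,0,0.009,0,0,0,0],[0,0,0.012,0,0,0,0],[0,0,0.014,0,0,0,0],[0,0,0.014,0,0,0,0]]'; python3 -m handwheel '[[0,0,0.002,0,0,0,0],[0,0,0.004,0,0,0,0],[0,0,0.004,0,0,0,0]]'
```

```text
clock: 14.1
tool_pos: [0.5963, 0.2109, 0.086]
tcp_rot: [-180.0, 0.0, 82.1]
contact_force: [-0.1, 0.6, -0.9]
width: 0.0125
gripper_force: 59.6
clock: 14.6
tool_pos: [0.5964, 0.2109, 0.079]
tcp_rot: [-180.0, 0.0, 82.1]
contact_force: [0.0, 0.0, -1.3]
width: 0.0124
gripper_force: 59.6
clock: 14.85
tool_pos: [0.5964, 0.2109, 0.0771]
tcp_rot: [-180.0, 0.0, 82.1]
contact_force: [0.7, 0.8, -0.7]
width: 0.0121
gripper_force: 59.6
```

```bash
python3 -m handwheel '[[0,0,0.001,0,0,0,0],[0,0,0.002,0,0,0,0],[0,0,0.002,0,0,0,0]]';python3 -m handwheel '[[0,0,0.001,0,0,0,0],[0,0,0.002,0,0,0,0],[0,0,0.002,0,0,0,0]]'; python3 -m handwheel '[[0,0,0.001,0,0,0,0],[0,0,0.002,0,0,0,0],[0,0,0.002,0,0,0,0]]'
```

```text
clock: 15.1
tool_pos: [0.5964, 0.2109, 0.0762]
tcp_rot: [-180.0, 0.0, 82.1]
contact_force: [0.2, 0.6, -0.6]
width: 0.0119
gripper_force: 59.6
clock: 15.35
tool_pos: [0.5965, 0.211, 0.0756]
tcp_rot: [180.0, -0.0, 82.1]
contact_force: [-1.1, -0.2, 0.8]
width: 0.0121
gripper_force: 59.9
clock: 15.6
tool_pos: [0.5965, 0.211, 0.075]
tcp_rot: [180.0, -0.0, 82.1]
contact_force: [-3.0, -0.5, 6.7]
width: 0.0125
gripper_force: 60.6
```

It is home at the predicted height. I'll release, lift clear, and look.

```bash
python3 -m handwheel '[[0,0,-0.001,0,0,0,0],[0,0,-0.001,0,0,0,0.1],[0,0,-0.001,0,0,0,0.2],[0,0,-0.001,0,0,0,0.3],[0,0,-0.001,0,0,0,0.4],[0,0,-0.001,0,0,0,0.4],[0,0,-0.001,0,0,0,0.4],[0,0,-0.02,0,0,0,0.4],[0,0,-0.06,0,0,0,0.4],[0,0,-0.12,0,0,0,0.4],[0,0,-0.18,0,0,0,0.4],[-0.07,0,-0.22,0,0,0,0.4],[-0.14,0,-0.26,0,0,0,0.4],[-0.2,0,-0.3,0,0,0,0.4],[-0.22,0,-0.32,0,0,0,0.4],[-0.22,0,-0.32,0,0,0,0.4],[-0.22,0,-0.32,0,0,0,0.4]]'
python3 - <<'E'
from h import *
w=cam('wrist');s=cam('scene');t=cam('top')
cv2.imwrite('pics/p7.png',np.hstack([cv2.resize(w['frame'][0:220,200:440],(400,367)),cv2.resize(s['frame'][170:270,270:440],(400,235))[:235].copy() if 0 else cv2.resize(s['frame'][170:270,270:430],(400,367))]))
E
```

```text
clock: 17.02
tool_pos: [0.5814, 0.1023, 0.2346]
tcp_rot: [180.0, -0.0, 82.1]
contact_force: [0.4, 1.0, -0.6]
width: 0.0343
gripper_force: 0.0
```

View pics/p7.png

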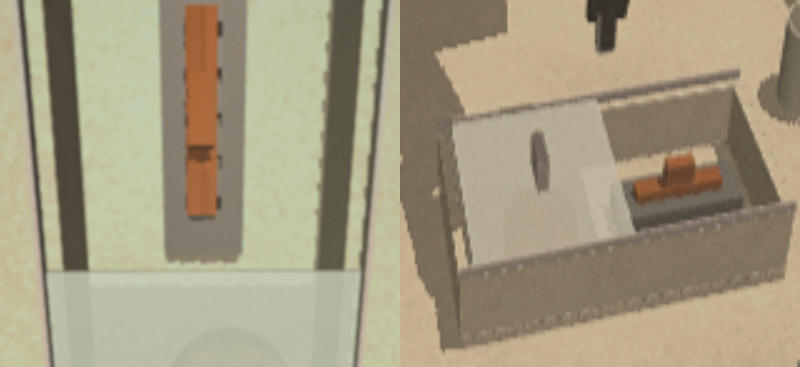

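The strip's spine lies flat on the bar with all the slot ends showing beside it. The door is open at its stop, and the robot is clear.

```bash
python3 -c "
from plant import r
print(r.job_done())"
```

```text
the job is handed in; nothing more can be done
None
```

I slid the door open to its stop, set the smaller wooden comb fully home and flat in the slotted bar, and handed the job in at about 17 s, with the robot clear and no other objects touched.

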